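Hook a dropped bracket out from behind the sander guard

TASK

A blue steel bracket has dropped behind the yellow bar guard of the disc sander. Take the hooked rod from its wooden cradle, reach its hook in behind the guard and, with the hook alone (no fingers on the bracket), draw the bracket out along the bench to the stop with the red plastic bar and keep it pulled flush against the bar for a second with a light steady pull of roughly 5 to 10 N; the bar cracks if pulled hard and the guard must not be levered on. Leave the bracket lying there, square to the bar, lay the rod back in its cradle as it was, and leave the nut, glue jar and tape measure where they are.

Things in the scene. Friction and masses are not known exactly. Their poses are not given: they have to be found in the camera images.
- guard: Fixed yellow bar guard of a green disc sander. Origin on the bench under the middle of its open front; x points in to the sander, z up. 205 mm deep; flat roof of bars, underside 85 mm up, gaps 33 mm; 12 mm posts at y = -110 and +110 mm; front open between them from bench to roof. Sanding disc at x = 220 mm. Inside, the floor is the flat bench top (z = 0).
- strip: Stop on the bench, 110 to 130 mm before the guard's front: fixed flat alloy plate with a red plastic bar, 8 mm thick (x), 140 long (y), 10 mm high. Origin on the bench; x points to the guard, along its x within 0.06 rad. The bar was clamped by hand: its guard-side face stands at x = 0 to +8 mm, exactly where is not told: feel for it. Rigid, several N per mm of pull; cracks at 13 N.
- bracket_hole (a point): Centre of the hole in the loose blue steel bracket (about 0.2 kg), half-way up its foot. Foot 70 x 50 x 8 mm, flat on the bench, with an upright tab 50 wide, 6 thick, 28 mm high at the rear. x runs from front edge to tab (roughly into the guard), z up. Round through-hole of 24 mm diameter, on the centre line 21 mm behind the front edge; tab's inner face 43 mm behind the hole's centre.
- bracket_edge (a point): Middle of the bracket's straight front edge (50 mm wide), half-way up the foot; same axes as bracket_hole, 21 mm in front of it. This edge is to lie flush on the red bar's guard-side face.
- rod_grip (a point): Centre of the orange handle, on the rod's axis: grip here. Loose rod, 0.2 kg: handle 100 long, 14 wide, 20 mm high, flat upright sides; then a round dark steel shank, 8 mm diameter, to 200 mm ahead (+x), where it turns straight down. x points to the hook, z up. Centre of mass about 30 mm ahead. Starts in the cradle, hook down.
- hook_tip (a point): Lowest point of the rod's hook, an 8 mm thick round pin pointing down: 200 mm ahead of rod_grip and 36 mm below the rod's axis.
- cradle_seat (a point): Where rod_grip lies when the rod is in its fixed wooden cradle, 60 mm above the bench; x as the rod's. Two notched blocks, 12 mm thick, 50 mm wide: under the handle 40 mm behind this point (notch 22 wide, floor 50, top 64 mm above the bench) and under the shank 120 mm ahead (notch 18 wide, floor 56, top 70 mm above the bench).
- nut: Loose brass ring nut, 28 mm diameter, 12 mm high, on the bench at the back behind the guard: leave alone. Origin under its centre.
- glue: White glue jar, 60 mm diameter, 85 mm high, standing: leave alone. Origin under its centre.
- tape: Yellow and black tape measure case, 70 x 35 x 65 mm: leave alone. Origin under its centre.
- bracket: The bracket itself, origin under the centre of its foot; same axes as bracket_hole, which lies 14 mm in front of it (-x) and 4 mm up. Dragged along the bench it resists with about 1 to 3 N; arriving askew, it turns flush on the bar under a steady pull, giving way some mm as it does.
- rod: The rod itself; origin and axes as rod_grip.
Mind the look-alikes: they are no part of the job. There is more than one size of the strip; the job needs the middle-sized.

How it is judged:
On the way, in this order (a step that is already met when the one before it is completed fails the run):
1. the hook is reached in behind the guard (x of hook_tip in the frame of guard above 0.01 m and z of hook_tip in the frame of guard below 0.06 m and distance of hook_tip from where it was at the start of the episode above 0.1 m), for 0.1 s.
2. the bracket is held pulled against the stop bar by the rod with more than 3.5 N for 0.5 s (contact force between bracket and strip above 3.5 N and contact force between rod and bracket above 2 N), for 0.5 s.
At the end, for the whole second after the job is handed in: Bracket flat at the bar, its front edge's middle at x -2 to 11 mm in the stop's frame (bar face at 0 to 8) and within 70 mm sideways, square within 0.06 rad; rod in its cradle, hook down within 0.35 rad, grip within 20 mm of the seat, in line within 0.1 rad; both at rest (x of bracket_edge in the frame of strip between -0.002 and 0.011 m and y of bracket_edge in the frame of strip between -0.07 and 0.07 m and angle between the x axis of bracket and the x axis of strip, either way round below 0.06 rad and angle between bracket's own z axis and vertical below 0.05 rad and height (world z) of bracket below 0.004 m and distance between rod_grip and cradle_seat below 0.02 m and angle between the x axis of rod and the x axis of cradle_seat, either way round below 0.1 rad and angle between rod's own z axis and vertical below 0.35 rad and linear speed of each of rod, bracket below 0.02 m/s); the robot touches nothing.
It fails at once if the fingers or arm touch the bracket (contact force between any of the fingers, the arm and bracket above 0.5 N).
It fails at once if the stop bar is loaded with more than 13 N (contact force between anything else and strip above 13 N).
It fails at once if the guard is loaded with more than 15 N (contact force between anything else and guard above 15 N).
It fails at once if nut, glue jar or tape measure moved by more than 20 mm (distance of any of nut, glue, tape from where it was at the start of the episode above 0.02 m).
It also fails if it takes over 72 s, if anything falls off the work surface, if the arm or the gripper's body presses on something with over 40 N, if the wrist force passes 120 N, or if a joint passes its speed limit or range.

ROBOT

A 6-joint arm with a two-finger parallel gripper is mounted at the origin on the work surface. World frame = base frame: x ahead of the robot, y to its left, z up, the work surface at z = 0. Lengths are in m, angles in rad, forces in N, time in s.
With the tool pointing down it reaches from about 0.35 to 0.975 m from the base axis. Payload 4.9 kg.
Tool frame: the origin (TCP) lies on the centre line of the jaws, within the pads' length; the fingertips stand 17 mm ahead of it and the grasp point (between the pads) lies 2 mm behind it; x points along the fingers, y is the direction in which the jaws open and shut, and the axes are right-handed (so a half turn about x gives the same grasp; the last joint's range is limited). The gripper opens to 85 mm and grips with 20 to 120 N. Pads are 22 mm wide; open, the fingers measure 114 mm over their backs; the gripper's body (76 mm by 85 mm) begins 54 mm behind the grasp point. The pads swing forward as they close: fully open they stand 13 mm farther back than shut.
Start: joints at [1.021, 0.053, 1.613, -0, 1.476, -0.119], TCP at [0.261, 0.568, 0.248] pointing down, gripper open.
Joint ranges: [-3.01, 3.01], [-1.01, 2.22], [0.06, 2.58], [-1.02, 4.17], [0.09, 2.62], [-3.14, 3.14]. Speed limits (rad/s): [2.57, 2.57, 3.14, 3.14, 3.14, 3.14].

INTERFACE

Orientations are given as a unit quaternion [w, x, y, z].
In Python, from plant import status, viewer, manip gives the robot as it stands.
- The arm moves only by the tool drive_tool, never from a script. Its argument "plan" is a list of rows, each a list of 4 numbers: the shift along the tool's x, y, z in m, then the turn about the tool's x in units of 8 degrees (1.0 is 8 degrees). A call has 1 to 12 rows; each row is the pose to reach, as a shift and turn from the pose commanded when the call began, along the tool's axes at that moment; what a row does not reach only later rows make up. A row lasts 1/10 s, in which the tool goes at most 50 mm and 8.59 degrees, less where a joint would pass 70% of its speed; a pose out of reach is approached as far as the arm can. A call with a gripper value outside its range is refused whole. "fingers" is the finger opening in m, from 0 to 0.0854, set as the call begins (left out, the last holds). The fingers move at their own pace and stop on an object; the grip force is fixed at half the most. Time passes only in rows, so rows that repeat a pose let the fingers close. It gives the time, the measured TCP pose, the force and the opening at its end, in the units of the state.
- status.state(): the state, without advancing time (a new reading comes with each control period).
- viewer.grab_frame(name): name is "side" or "top"; returns the picture (480x640x3 uint8, blue, green, red); there is no depth.
- viewer.calibration(name): a dict with "vfov" (degrees; the focal length in pixels is half the picture's height over the tangent of half this angle, whatever the lens; pixels are square), "cx", "cy" (the principal point, pixels), "rvec" (rotation vector, rad) and "tvec" (3), from world to camera coordinates, as OpenCV has them. Camera axes: x right, y down, z forward; pixel columns grow to the right and rows downward; lengths in m; the calibration is good to about 2 mm. A picture is of the moment at which its call begins. calibration takes no time and is no camera call.
- manip.job_done(): hands the job in, once; it reports no verdict.
The state is a dict: "time": time; "joint_pos": joint angles; "joint_vel": joint speeds; "joint_efforts": joint torques, N m; "tool_pos": TCP position; "tool_rot": TCP orientation; "contact_force": force on the tool from outside, world axes, zero at the start; "ft_torque": the same for the moment, N m; "gripper_width": opening from 0.0 (shut) to 1.0 (fully open).
Only numpy, scipy, OpenCV 4.12 (cv2) and the standard library are available. Lean on these libraries where they do the work, as an engineer would, in place of code of your own. Each camera call takes 0.05 s, during which the arm holds its last target. There are 200 camera calls.

## Working session

There is one attempt and no reset: what is moved stays moved. The work goes in short steps, Python scripts to look and compute and a tool call to move; the robot and the scene stay as the last step left them, time stands still between calls to the robot, and variables do not carry over. Pictures are saved under pics/ and viewed, about 8 in all and at most 12, crops included, and the job is handed in when it is done.

Besides the shell and the picture viewer there is one more tool, called after "Emit:" as name(argument=value, ...), one argument or row to a line, values as JSON. drive_tool: Moves the arm, as the interface text tells. Its arguments: {"type":"object","properties":{"plan":{"type":"array","items":{"type":"array","items":{"type":"number"}}},"fingers":{"type":"number"}},"required":["plan"]}

```bash
mkdir -p pics; ls
python3 - <<'E'
from plant import status, viewer
import cv2,json
print(status.state())
for n in("top","side"):
    im=viewer.grab_frame(n); cv2.imwrite(f"pics/{n}0.png",im); print(n,viewer.calibration(n))
E
```

```text
pics
{'time': 0.0, 'joint_pos': array([ 1.02103410e+00,  5.33640456e-02,  1.61429454e+00,  8.09045518e-06,
        1.47600259e+00, -1.18963360e-01]), 'joint_vel': array([-0.00151766, -0.00061815,  0.00110909,  0.00123172,  0.00073181,
        0.00093854]), 'joint_efforts': array([ 2.83047648e-04, -3.93656337e+01, -3.70189762e+01, -7.70815041e-05,
        6.67728775e-03, -1.45015076e-05]), 'tool_pos': array([0.26066501, 0.5674002 , 0.24705821]), 'tool_rot': array([ 0.6905232 ,  0.15044563,  0.69100858, -0.15182543]), 'contact_force': array([ 0.50604849,  0.21924444, -0.35161486]), 'ft_torque': array([-0.05246523,  0.01201443,  0.0029365 ]), 'gripper_width': 0.9974659843446804}
top {'vfov': 47.21954389797821, 'cx': 324.2449066016553, 'cy': 228.2889444927858, 'rvec': array([ 2.15891094, -2.18776573,  0.07733313]), 'tvec': array([0.04717537, 0.58827995, 1.19256348])}
side {'vfov': 57.02472005057773, 'cx': 316.15709713902135, 'cy': 236.69063523968154, 'rvec': array([ 0.42800993, -2.80906654,  1.09143504]), 'tvec': array([0.57646537, 0.16602963, 0.83049921])}
```

View pics/top0.png

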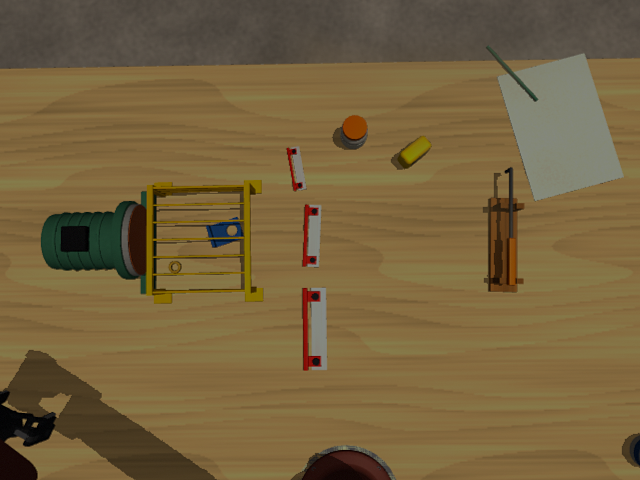

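View pics/side0.png

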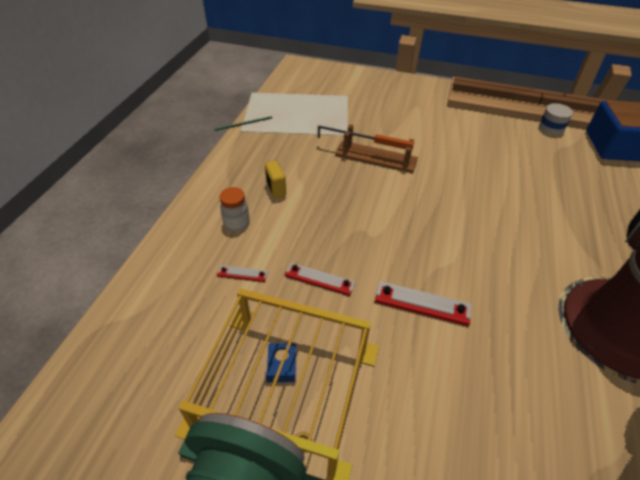

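The top view shows the guard spanning (150–250, 185–300) with its front at column 250. The bracket is at (226,232) with its hole at (232,230), and the nut is at (175,267). The rod is in its cradle at (503,245) with the hook at (509,170). Look-alikes:
- Strips: small (296,169), middle (312,236), large (314,329). I choose the middle one.
- Rod: the green pencil at (512,73) could be taken for it. I choose the one with the orange handle.

Next I take close crops to check the choice and measure.

```bash
cat > h.py <<'E'
import numpy as np, cv2
from plant import status, viewer
def cam(n):
    c=viewer.calibration(n); f=240/np.tan(np.radians(c["vfov"])/2)
    K=np.array([[f,0,c["cx"]],[0,f,c["cy"]],[0,0,1]]); R=cv2.Rodrigues(c["rvec"])[0]
    return K,R,c["tvec"]
def p2w(n,u,v,z):
    K,R,t=cam(n); d=R.T@np.linalg.inv(K)@[u,v,1.]; o=-R.T@t
    return o+d*(z-o[2])/d[2]
def w2p(n,p):
    K,R,t=cam(n); q=K@(R@np.array(p)+t); return q[:2]/q[2]
def crop(src,x,y,w,h,s,out):
    im=cv2.imread(src) if isinstance(src,str) else src
    im=cv2.resize(im[y:y+h,x:x+w],None,fx=s,fy=s,interpolation=cv2.INTER_CUBIC)
    im=cv2.convertScaleAbs(im,alpha=1.6)
    for k in range(0,w,10): cv2.line(im,(k*s,0),(k*s,12 if (x+k)%50 else 24),(255,255,255),1); 
    for k in range(0,h,10): cv2.line(im,(0,k*s),(12 if (y+k)%50 else 24,k*s),(255,255,255),1)
    cv2.imwrite(out,im)
E
python3 - <<'E'
from h import *
crop("pics/top0.png",140,170,200,140,4,"pics/c1.png")
a=cv2.imread("pics/top0.png")
crop(a,470,150,70,150,4,"pics/c2a.png")
b=cv2.imread("pics/side0.png")
crop(b,310,110,120,70,4,"pics/c2b.png")
A=cv2.imread("pics/c2a.png");B=cv2.imread("pics/c2b.png")
m=np.zeros((600,280+480,3),np.uint8);m[:,:280]=A;m[:280,280:]=B;cv2.imwrite("pics/c2.png",m)
K,R,t=cam("top");print(-R.T@t, R[2]);K,R,t=cam("side");print(-R.T@t,R[2])
E
```

```text
[0.48792938 0.02567032 1.23764794] [ 0.08291301  0.01124743 -0.99649332]
[0.42984705 0.58945551 0.71929189] [ 0.19061748 -0.64651299 -0.73870558]
```

View pics/c1.png

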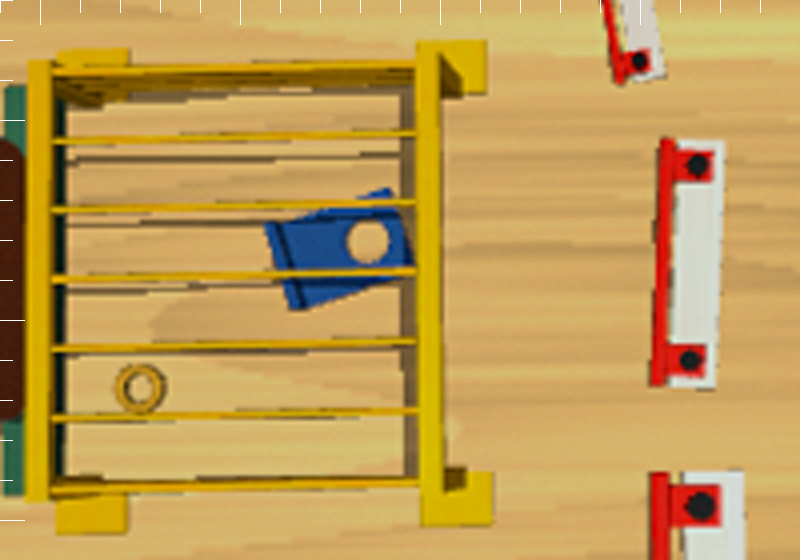

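View pics/c2.png

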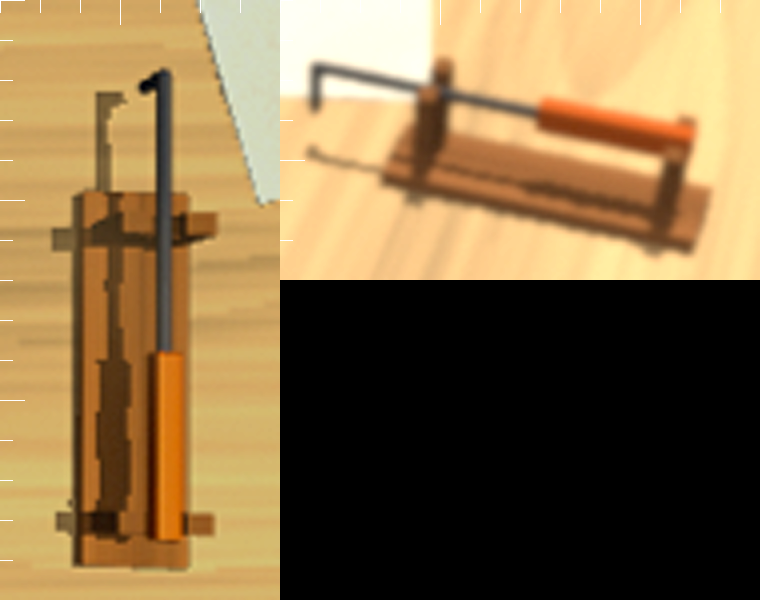

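Crop 1 (px = 140+X/4, 170+Y/4) shows:
- The bracket's hole at (232,230.5), with the bracket turned about 17°.
- The middle red bar's face from (305.5,205) to (303,266).
- The guard's post feet at about (256,191) and (256,289).

Crop 2 shows the handle from (511.5,238) to (511.5,284.5) and the hook end at (511,168).

```bash
cat >> h.py <<'E'
from scipy.spatial.transform import Rotation as Rn
def st():
    s=status.state(); q=s["tool_rot"]; R=Rn.from_quat([q[1],q[2],q[3],q[0]]).as_matrix()
    return s,R
def to_tool(dw): # world shift -> tool axes
    return st()[1].T@np.array(dw)
def show():
    s,R=st(); print("t",round(s["time"],2),"pos",s["tool_pos"].round(4),"F",s["contact_force"].round(2),"M",s["ft_torque"].round(2),"w",round(s["gripper_width"]*85.4,1),"mm yaw y",round(np.degrees(np.arctan2(R[1,1],R[0,1])),2),"xaxis",R[:,0].round(4),"q",s["joint_pos"].round(2))
E
python3 - <<'E'
from h import *
np.set_printoptions(precision=4,suppress=True)
C1=lambda X,Y,z:p2w("top",140+X/4,170+Y/4,z)
C2=lambda X,Y,z:p2w("top",470+X/4,150+Y/4,z)
C3=lambda X,Y,z:p2w("side",310+(X-280)/4,110+Y/4,z)
show()
print("hole",C1(368,242,.008)); 
print("hole side", p2w("side",281.5,357,.008))
print("tab top rear",C1(266,225,.028),C1(296,308,.028),"foot fr-left",C1(390,190,.008))
a,b=C1(662,140,.01),C1(652,385,.01);print("bar",a,b,np.linalg.norm(a-b),"ang",np.degrees(np.arctan2(*(a-b)[1::-1])))
a,b=C1(465,95,0),C1(466,470,0);print("postfront",a,b,np.linalg.norm(a-b))
a,b=C1(487,40,0),C1(493,525,0);print("feet",a,b,np.linalg.norm(a-b))
a,b=C1(50,142,.091),C1(415,133,.091);print("bar",a,b)
print("nut",C1(139,389,.012))
a,b=C2(166,352,.07),C2(166,538,.07);print("handle",a,b,np.linalg.norm(a-b),(a+b)/2)
a,b=C2(164,72,.064),C2(164,350,.064);print("shank",a,b,np.linalg.norm(a-b))
print("blocks", C2(217,224,.07),C2(214,525,.064))
print("side hookend",C3(316,66,.062),"handle end",C3(692,125,.068),C3(541,98,.07))
E
```

```text
t 0.1 pos [0.2607 0.5675 0.2472] F [-0.45 -0.56  0.22] M [-0.04  0.01 -0.  ] w 85.7 mm yaw y 65.32 xaxis [-0.0009 -0.0015 -1.    ] q [ 1.02  0.05  1.61 -0.    1.48 -0.12]
hole [0.5881 0.2473 0.008 ]
hole side [0.5875 0.2568 0.008 ]
tab top rear [0.5967 0.3003 0.028 ] [0.5504 0.2835 0.028 ] foot fr-left [0.6174 0.2349 0.008 ]
bar [0.6433 0.0811 0.01  ] [0.5057 0.088  0.01  ] 0.13775158095753165 ang -2.8920338766607983
postfront [0.672  0.1935 0.    ] [0.4596 0.1934 0.    ] 0.21235184682440744
feet [0.7034 0.1808 0.    ] [0.4288 0.1784 0.    ] 0.27465661782757556
bar [0.6366 0.4006 0.091 ] [0.6386 0.2076 0.091 ]
nut [0.5072 0.3746 0.012 ]
handle [ 0.5589 -0.3582  0.07  ] [ 0.4608 -0.3542  0.07  ] 0.0982147381325157 [ 0.5099 -0.3562  0.07  ]
shank [ 0.7104 -0.3653  0.064 ] [ 0.5604 -0.3592  0.064 ] 0.15017370749372905
blocks [ 0.6269 -0.3881  0.07  ] [ 0.4672 -0.3818  0.064 ]
side hookend [ 0.7067 -0.3598  0.062 ] handle end [ 0.4624 -0.3619  0.068 ] [ 0.5578 -0.3583  0.07  ]
```

Everything agrees with the given sizes:
- Handle 98 mm (100 given), bar 138 mm (140 given), posts 212 mm apart.
- Rod grip at about (0.510, -0.357), yaw -2.3°.
- Bracket hole at about (0.589, 0.2475).
- Strip x-axis at yaw about 87.1°, bar face at y ≈ 0.0845.

Now I go above the handle.

Emit:
drive_tool(
  plan=[
    [0.01,-0.037,0.031,1],
    [0.02,-0.074,0.062,2],
    [0.03,-0.111,0.093,3],
    [0.04,-0.148,0.124,4],
    [0.05,-0.185,0.155,5],
    [0.06,-0.222,0.186,6],
    [0.06,-0.259,0.217,7],
    [0.06,-0.296,0.248,8],
    [0.06,-0.333,0.279,9],
    [0.06,-0.37,0.31,10],
    [0.06,-0.407,0.341,11],
    [0.06,-0.444,0.372,12],
  ],
  fingers=0.04,
)

```text
time: 1.3
tool_pos: [0.4134, 0.0072, 0.1881]
tool_rot: [0.348, 0.616, 0.348, -0.615]
contact_force: [1.4, 1.0, -0.1]
gripper_width: 0.466
```

Run:
```python
from h import *
show(); s,R=st(); print(to_tool(np.array([.51,-.3575,.17])-s["tool_pos"]).round(4))
y=np.degrees(np.arctan2(R[1,1],R[0,1])); print(((y+92.3+180)%360-180)/8)
```

```text
t 1.3 pos [0.4134 0.0072 0.1881] F [ 1.44  1.02 -0.07] M [-0.03 -0.05  0.03] w 39.8 mm yaw y -31.03 xaxis [ 5.e-04  1.e-04 -1.e+00] q [-0.16 -0.45  2.15  0.    1.45  0.38]
[0.0182 0.2707 0.2627]
7.659302144485849
```

Emit:
drive_tool(
  plan=[
    [0.005,0.034,0.033,1],
    [0.01,0.068,0.066,2],
    [0.018,0.102,0.099,3],
    [0.018,0.136,0.132,4],
    [0.018,0.17,0.165,5],
    [0.018,0.204,0.198,6],
    [0.018,0.238,0.23,7],
    [0.018,0.26,0.252,7.66],
    [0.018,0.271,0.263,7.66],
    [0.018,0.271,0.263,7.66],
    [0.018,0.271,0.263,7.66],
  ],
)

```text
time: 2.4
tool_pos: [0.5121, -0.3543, 0.1697]
tool_rot: [0.012, -0.707, 0.011, 0.707]
contact_force: [-0.1, 1.2, 0.3]
gripper_width: 0.471
```

Run:
```python
from h import *
show(); s,R=st(); print(to_tool(np.array([.51,-.3575,.058])-s["tool_pos"]).round(4))
im=viewer.grab_frame("top"); crop(im,440,150,120,150,4,"pics/c3.png")
```

```text
t 2.4 pos [ 0.5121 -0.3543  0.1697] F [-0.1   1.18  0.28] M [-0.04 -0.05  0.01] w 40.2 mm yaw y -91.88 xaxis [-0.001   0.0014 -1.    ] q [-0.72  0.11  1.69  0.    1.35  0.88]
[0.1117 0.0034 0.0019]
```

View pics/c3.png

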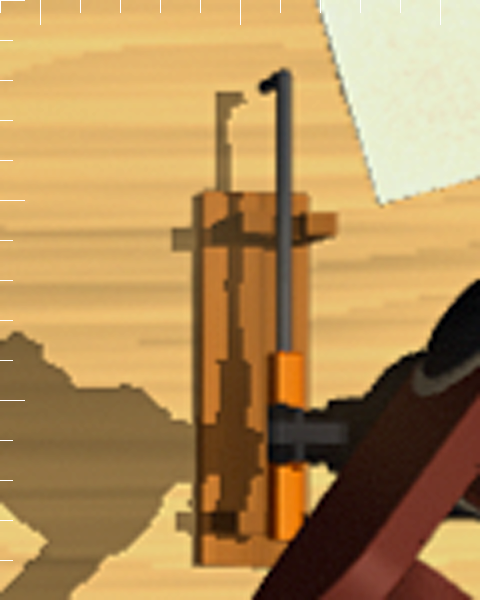

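The picture shows the gripper centred over the handle, with the jaws across it. I descend and grip.

Emit:
drive_tool(
  plan=[
    [0.03,0.003,0.002,0.05],
    [0.06,0.003,0.002,0.05],
    [0.085,0.003,0.002,0.05],
    [0.1,0.003,0.002,0.05],
    [0.108,0.003,0.002,0.05],
    [0.111,0.003,0.002,0.05],
    [0.111,0.003,0.002,0.05],
    [0.111,0.003,0.002,0.05],
  ],
)

```text
time: 3.25
tool_pos: [0.5112, -0.3589, 0.0609]
tool_rot: [-0.014, 0.708, -0.015, -0.706]
contact_force: [-0.4, -0.0, 0.2]
gripper_width: 0.468
```

Emit:
drive_tool(
  plan=[
    [0,0,0,0],
    [0,0,0,0],
    [0,0,0,0],
    [0,0,0,0],
    [0,0,0,0],
    [0,0,0,0],
    [0,0,0,0],
    [0,0,0,0],
  ],
  fingers=0.0,
)

```text
time: 4.05
tool_pos: [0.5109, -0.3588, 0.0605]
tool_rot: [-0.014, 0.707, -0.015, -0.706]
contact_force: [-0.4, 0.3, 6.0]
gripper_width: 0.151
```

Run:
```python
from h import *
show()
```

```text
t 4.05 pos [ 0.5109 -0.3588  0.0605] F [-0.43  0.31  6.02] M [ 0.15  0.08 -0.04] w 12.9 mm yaw y -92.37 xaxis [ 0.0013 -0.0011 -1.    ] q [-0.73  0.23  1.75  0.    1.16  0.88]
```

Emit:
drive_tool(
  plan=[
    [-0.005,0,0,0],
    [-0.015,0,0,0],
    [-0.03,0,0,0],
    [-0.05,0,0,0],
    [-0.07,0,0,0],
    [-0.09,0,0,0],
    [-0.1,0,0,0],
    [-0.1,0,0,0],
    [-0.1,0,0,0],
    [-0.1,0,0,0],
    [-0.1,0,0,0],
  ],
)

```text
time: 5.15
tool_pos: [0.5097, -0.3577, 0.1577]
tool_rot: [0.015, -0.706, 0.014, 0.708]
contact_force: [-0.4, -0.3, -2.9]
gripper_width: 0.151
```

Run:
```python
from h import *
show()
s,R=st(); g=s["tool_pos"]+[0,0,.002]
im=viewer.grab_frame("side"); cv2.imwrite("pics/s1.png",im)
ps=np.radians(-2.3); h=g+.2*np.array([np.cos(ps),np.sin(ps),0])
print("expected side px grip",w2p("side",g),"shank end",w2p("side",h),"tip",w2p("side",h-[0,0,.036]))
crop(im,290,40,150,110,5,"pics/c4.png")
```

```text
t 5.15 pos [ 0.5097 -0.3577  0.1577] F [-0.38 -0.34 -2.92] M [-0.01  0.09  0.03] w 12.9 mm yaw y -92.36 xaxis [-0.0019  0.0017 -1.    ] q [-0.73  0.12  1.7   0.    1.33  0.88]
expected side px grip [399.38751674 106.13306334] shank end [319.19742788  90.80743458] tip [318.97319807 103.94941525]
```

View pics/c4.png

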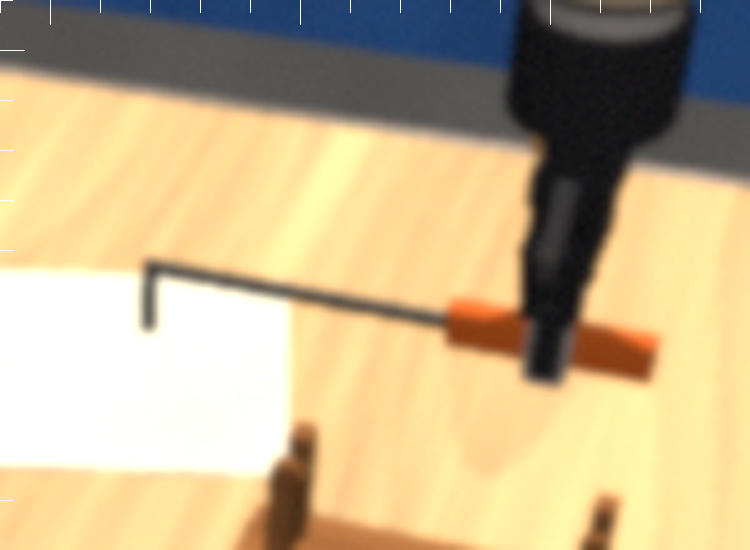

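Rod lifted, level, hook down (handle centre at (400,108), hook tip at (320,106)). Next I swing the rod to point into the guard.

Emit:
drive_tool(
  plan=[
    [0,-0.015,-0.003,-0.7],
    [0,-0.04,-0.007,-1.7],
    [0,-0.068,-0.012,-2.7],
    [0,-0.096,-0.017,-3.7],
    [0,-0.124,-0.022,-4.7],
    [0,-0.152,-0.027,-5.7],
    [0,-0.18,-0.032,-6.7],
    [0,-0.208,-0.037,-7.7],
    [0,-0.236,-0.042,-8.7],
    [0,-0.264,-0.046,-9.7],
    [0,-0.288,-0.05,-10.6],
    [0,-0.303,-0.0515,-11.2],
  ],
)

```text
time: 6.4
tool_pos: [0.5743, -0.0559, 0.1587]
tool_rot: [-0.489, -0.51, -0.49, 0.511]
contact_force: [0.6, -0.7, -2.2]
gripper_width: 0.153
```

Emit:
drive_tool(
  plan=[
    [0,0,0,0],
    [0,0,0,0],
    [0,0,0,0],
  ],
)

```text
time: 6.7
tool_pos: [0.5741, -0.0584, 0.1591]
tool_rot: [-0.487, -0.512, -0.487, 0.512]
contact_force: [-0.7, -0.6, -2.2]
gripper_width: 0.152
```

```bash
cat >> h.py <<'E'
def rodst():
    s,R=st(); y=R[:2,1]; d=np.array([-y[1],y[0]]); d/=np.linalg.norm(d)
    tip=np.r_[s["tool_pos"][:2]+.2*d, s["tool_pos"][2]-.0365]
    print("rod yaw",round(np.degrees(np.arctan2(d[1],d[0])),2),"tip est",tip.round(4)); return tip
E
python3 - <<'E'
from h import *
show(); t=rodst(); 
im=viewer.grab_frame("top"); crop(im,200,170,200,150,4,"pics/c5.png")
print("expected tip px",w2p("top",t),"bend",w2p("top",t+[0,0,.036]))
E
```

```text
t 6.7 pos [ 0.5741 -0.0584  0.1591] F [-0.71 -0.58 -2.15] M [-0.07  0.02 -0.01] w 13.0 mm yaw y -2.86 xaxis [-4.e-04 -3.e-04 -1.e+00] q [-0.23  0.01  1.81 -0.    1.32 -0.18]
rod yaw 87.14 tip est [0.5841 0.1414 0.1226]
expected tip px [273.70472325 227.32282448] bend [271.80801167 225.78259269]
```

View pics/c5.png

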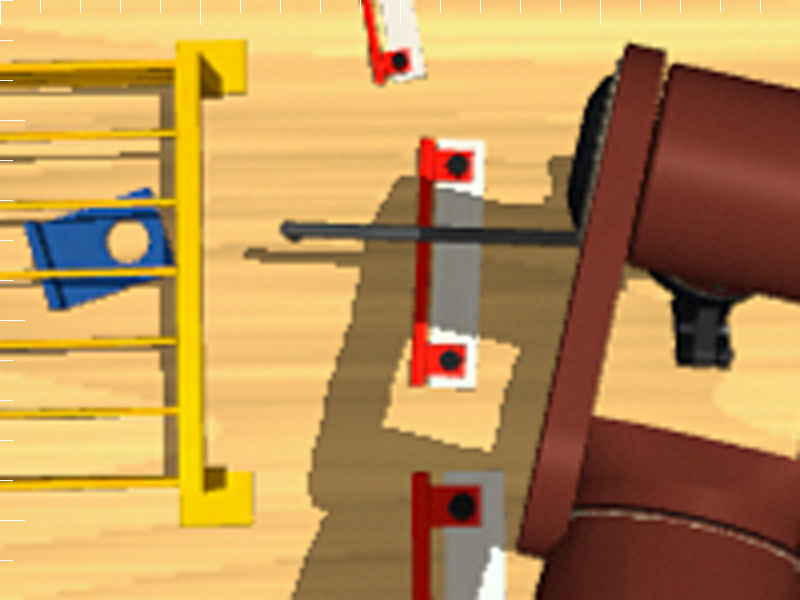

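Hook bend is at (272.5,227.5), about 2–3 mm off what I computed; I correct for that. The bracket hasn't moved. Lower, then reach in.

Emit:
drive_tool(
  plan=[
    [0.03,0,0,0],
    [0.06,0.001,0,0],
    [0.085,0.002,0,0],
    [0.1,0.003,0,0],
    [0.106,0.003,0,0],
    [0.106,0.003,-0.01,0],
    [0.106,0.003,-0.035,0],
    [0.106,0.003,-0.06,0],
    [0.106,0.003,-0.085,0],
    [0.106,0.003,-0.1,0],
    [0.106,0.003,-0.108,0],
    [0.106,0.003,-0.108,0],
  ],
)

```text
time: 7.95
tool_pos: [0.583, 0.0508, 0.0541]
tool_rot: [0.489, 0.512, 0.488, -0.511]
contact_force: [0.6, 0.2, -1.2]
gripper_width: 0.153
```

Emit:
drive_tool(
  plan=[
    [0,0,0,0],
    [0,0,0,0],
  ],
)

```text
time: 8.15
tool_pos: [0.5826, 0.0492, 0.0534]
tool_rot: [-0.488, -0.512, -0.487, 0.512]
contact_force: [1.0, 0.2, -2.6]
gripper_width: 0.152
```

Run:
```python
from h import *
show(); t=rodst()
im=viewer.grab_frame("top"); im2=viewer.grab_frame("side")
crop(im,200,190,100,80,4,"pics/a.png"); crop(im2,250,320,90,80,4,"pics/b.png")
cv2.imwrite("pics/c6.png",np.hstack([cv2.imread("pics/a.png"),cv2.imread("pics/b.png")]))
print("expected tip px",w2p("top",t),"bend",w2p("top",t+[0,0,.036]),"side tip",w2p("side",t))
```

```text
t 8.15 pos [0.5826 0.0492 0.0534] F [ 1.02  0.23 -2.58] M [-0.1   0.   -0.01] w 13.0 mm yaw y -2.82 xaxis [ 1.e-04 -3.e-04 -1.e+00] q [-0.04  0.16  1.85 -0.    1.14  0.01]
rod yaw 87.18 tip est [0.5924 0.249  0.0169]
expected tip px [230.52381679 228.28162208] bend [227.49795987 226.90881042] side tip [280.1549507 349.8922328]
```

View pics/c6.png

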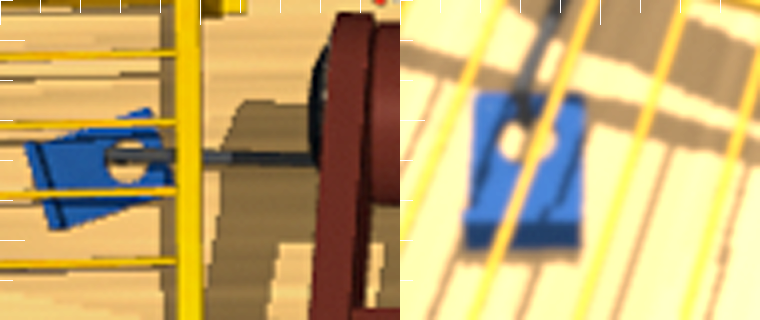

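In the top view the hook pin lies over the hole (hole centre (232.5,230), pin about (231.7,231)), and the side view agrees within about 3 mm. The clearance is ±8 mm, so I lower it into the hole.

Emit:
drive_tool(
  plan=[
    [0.003,0,0,0],
    [0.006,0,0,0],
    [0.009,0,0,0],
    [0.011,0,0,0],
    [0.012,0,0,0],
    [0.012,0,0,0],
    [0.012,0,0,0],
  ],
)

```text
time: 8.95
tool_pos: [0.5826, 0.0501, 0.0414]
tool_rot: [0.488, 0.512, 0.488, -0.512]
contact_force: [-0.2, -0.1, -1.7]
gripper_width: 0.148
```

Run:
```python
from h import *
show(); t=rodst()
```

```text
t 8.95 pos [0.5826 0.0501 0.0414] F [-0.2  -0.1  -1.67] M [-0.09 -0.02  0.03] w 12.6 mm yaw y -2.76 xaxis [ 2.e-04 -0.e+00 -1.e+00] q [-0.04  0.17  1.85 -0.    1.12  0.01]
rod yaw 87.24 tip est [0.5922 0.2499 0.0049]
```

Emit:
drive_tool(
  plan=[
    [0.0015,0,0,0],
    [0.0015,0,0.004,0],
    [0.0015,0,0.009,0],
    [0.0015,0,0.015,0],
    [0.0015,0,0.021,0],
    [0.0015,0,0.027,0],
    [0.0015,0,0.033,0],
    [0.0015,0,0.039,0],
    [0.0015,0,0.045,0],
    [0.0015,0,0.051,0],
    [0.0015,0,0.057,0],
    [0.0015,0,0.063,0],
  ],
)

```text
time: 10.15
tool_pos: [0.5794, -0.0134, 0.0398]
tool_rot: [-0.488, -0.512, -0.488, 0.512]
contact_force: [-0.4, 1.3, -1.2]
gripper_width: 0.149
```

Run:
```python
from h import *
show(); t=rodst()
im=viewer.grab_frame("top"); crop(im,200,170,150,120,5,"pics/c7.png")
```

```text
t 10.15 pos [ 0.5794 -0.0134  0.0398] F [-0.44  1.27 -1.25] M [ 0.06  0.05 -0.09] w 12.7 mm yaw y -2.76 xaxis [-0. -0. -1.] q [-0.15  0.17  1.86 -0.    1.11 -0.1 ]
rod yaw 87.24 tip est [0.5891 0.1864 0.0033]
```

View pics/c7.png

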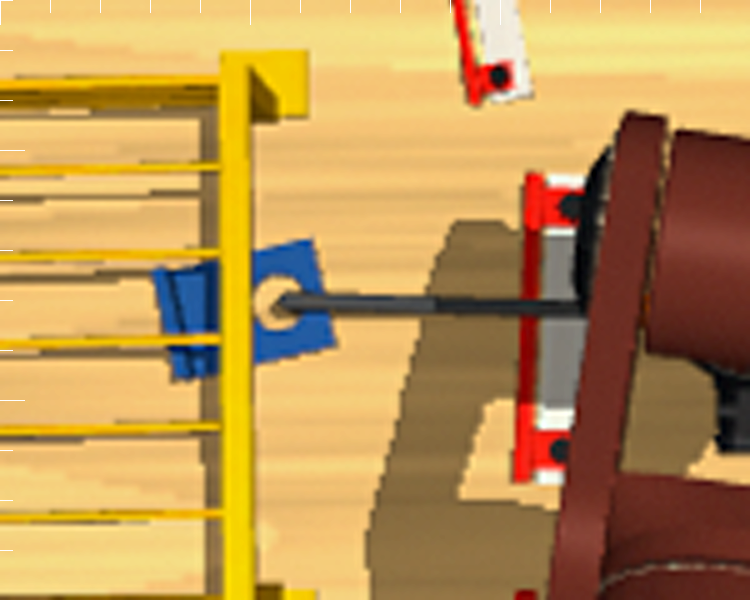

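The bracket follows the hook, still turned about 13°, with its leading corner at (267,239) about 83 mm from the bar (304,239). I continue, then creep.

Emit:
drive_tool(
  plan=[
    [0,0,0.006,0],
    [0,0,0.012,0],
    [0,0,0.018,0],
    [0,0,0.024,0],
    [0,0,0.03,0],
    [0,0,0.036,0],
    [0,0,0.042,0],
    [0,0,0.048,0],
    [0,0,0.054,0],
    [0,0,0.06,0],
    [0,0,0.064,0],
    [0,0,0.067,0],
  ],
)

```text
time: 11.4
tool_pos: [0.5762, -0.0802, 0.0398]
tool_rot: [0.488, 0.512, 0.488, -0.512]
contact_force: [-0.1, 0.6, -2.2]
gripper_width: 0.152
```

Emit:
drive_tool(
  plan=[
    [0,0,0.001,0],
    [0,0,0.002,0],
    [0,0,0.003,0],
    [0,0,0.004,0],
    [0,0,0.005,0],
    [0,0,0.006,0],
    [0,0,0.007,0],
    [0,0,0.008,0],
  ],
)

```text
time: 12.2
tool_pos: [0.5758, -0.0879, 0.0398]
tool_rot: [-0.488, -0.512, -0.488, 0.512]
contact_force: [-0.8, 1.1, -2.6]
gripper_width: 0.152
```

Run:
```python
from h import *
show(); t=rodst()
im=viewer.grab_frame("top"); crop(im,230,190,120,80,6,"pics/c8.png")
```

```text
t 12.2 pos [ 0.5758 -0.0879  0.0398] F [-0.85  1.13 -2.56] M [ 0.1  -0.01  0.  ] w 13.0 mm yaw y -2.76 xaxis [-0. -0. -1.] q [-0.28  0.17  1.86 -0.    1.11 -0.23]
rod yaw 87.24 tip est [0.5855 0.1119 0.0033]
```

View pics/c8.png

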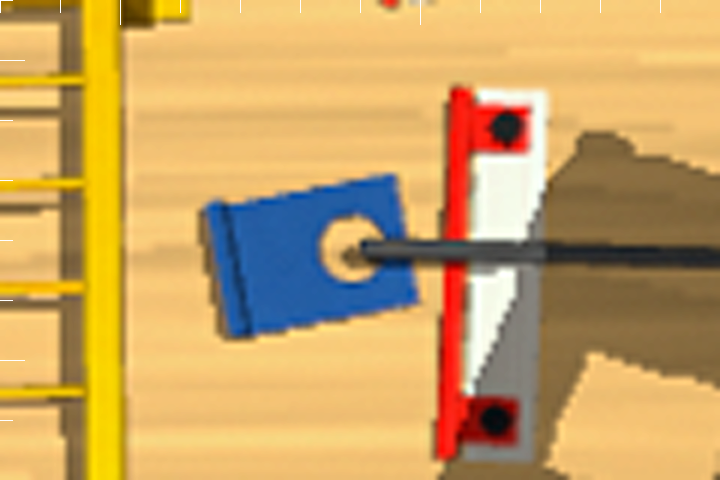

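The leading corner at (300,240) is about 9 mm from the bar, and the edge middle is about 15 mm away. I creep with force checks.

Emit:
drive_tool(
  plan=[
    [0,0,0.001,0],
    [0,0,0.002,0],
    [0,0,0.003,0],
    [0,0,0.004,0],
    [0,0,0.005,0],
    [0,0,0.006,0],
    [0,0,0.007,0],
    [0,0,0.0075,0],
    [0,0,0.008,0],
    [0,0,0.0085,0],
  ],
)

```text
time: 13.25
tool_pos: [0.5754, -0.0963, 0.0398]
tool_rot: [0.488, 0.512, 0.488, -0.512]
contact_force: [-0.4, 1.0, -2.7]
gripper_width: 0.155
```

Emit:
drive_tool(
  plan=[
    [0,0,0.0003,0],
    [0,0,0.0006,0],
    [0,0,0.0009,0],
    [0,0,0.0012,0],
    [0,0,0.0015,0],
  ],
)

```text
time: 13.75
tool_pos: [0.5753, -0.0974, 0.0397]
tool_rot: [0.488, 0.512, 0.488, -0.512]
contact_force: [1.4, 3.4, -2.8]
gripper_width: 0.152
```

Run:
```python
from h import *
show(); t=rodst()
```

```text
t 13.75 pos [ 0.5753 -0.0974  0.0397] F [ 1.39  3.45 -2.79] M [ 0.4  -0.04 -0.1 ] w 13.0 mm yaw y -2.77 xaxis [-0.e+00  7.e-04 -1.e+00] q [-0.3   0.17  1.85  0.    1.11 -0.25]
rod yaw 87.23 tip est [0.585  0.1023 0.0032]
```

Emit:
drive_tool(
  plan=[
    [0,0,0.0003,0],
    [0,0,0.0006,0],
    [0,0,0.0009,0],
    [0,0,0.0012,0],
    [0,0,0.0012,0],
  ],
)

```text
time: 14.25
tool_pos: [0.5756, -0.099, 0.04]
tool_rot: [0.488, 0.512, 0.488, -0.512]
contact_force: [1.6, 3.2, -2.0]
gripper_width: 0.152
```

Emit:
drive_tool(
  plan=[
    [0,0,0.0003,0],
    [0,0,0.0006,0],
    [0,0,0.0009,0],
    [0,0,0.0012,0],
    [0,0,0.0012,0],
  ],
)

```text
time: 14.75
tool_pos: [0.5751, -0.1002, 0.0397]
tool_rot: [-0.488, -0.512, -0.488, 0.512]
contact_force: [0.8, 2.8, -2.0]
gripper_width: 0.151
```

Emit:
drive_tool(
  plan=[
    [0,0,0.0003,0],
    [0,0,0.0006,0],
    [0,0,0.0009,0],
    [0,0,0.0012,0],
    [0,0,0.0012,0],
  ],
)

```text
time: 15.25
tool_pos: [0.5751, -0.1009, 0.0397]
tool_rot: [0.487, 0.512, 0.488, -0.512]
contact_force: [1.5, 5.1, -3.1]
gripper_width: 0.157
```

Emit:
drive_tool(
  plan=[
    [0,0,0.0002,0],
    [0,0,0.0004,0],
    [0,0,0.0004,0],
    [0,0,0.0004,0],
  ],
)

```text
time: 15.65
tool_pos: [0.575, -0.101, 0.0395]
tool_rot: [0.487, 0.512, 0.488, -0.512]
contact_force: [0.7, 5.3, -2.3]
gripper_width: 0.153
```

Run:
```python
from h import *
show(); t=rodst()
im=viewer.grab_frame("top"); crop(im,240,190,120,80,6,"pics/c9.png"); show()
```

```text
t 15.65 pos [ 0.575  -0.101   0.0395] F [ 0.74  5.32 -2.33] M [ 0.82 -0.32 -0.32] w 13.0 mm yaw y -2.78 xaxis [-3.0e-04  1.6e-03 -1.0e+00] q [-0.3   0.18  1.85  0.    1.11 -0.25]
rod yaw 87.22 tip est [0.5847 0.0988 0.003 ]
t 15.7 pos [ 0.575  -0.101   0.0395] F [ 2.28  6.67 -3.61] M [ 0.8  -0.32 -0.27] w 12.8 mm yaw y -2.78 xaxis [-3.0e-04  1.5e-03 -1.0e+00] q [-0.3   0.18  1.85  0.    1.11 -0.25]
```

View pics/c9.png

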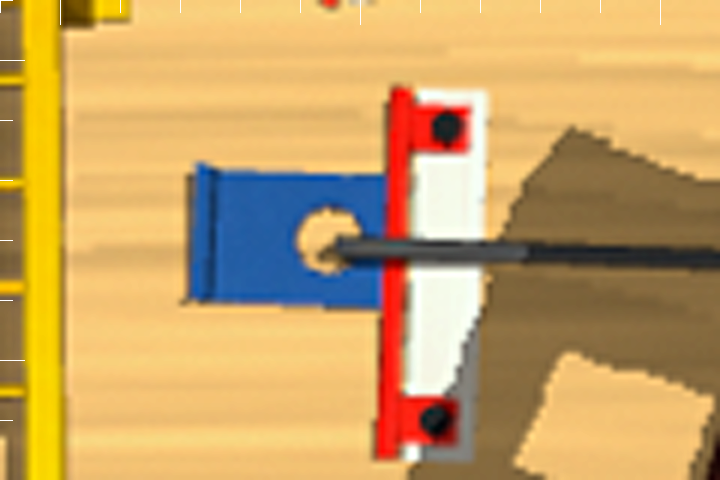

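The bracket lies square and flush on the red bar. I raise the pull slightly and hold.

Emit:
drive_tool(
  plan=[
    [0,0,0.0002,0],
    [0,0,0.0004,0],
    [0,0,0.0004,0],
    [0,0,0.0004,0],
    [0,0,0.0004,0],
  ],
)

```text
time: 16.2
tool_pos: [0.575, -0.1011, 0.0394]
tool_rot: [0.487, 0.512, 0.488, -0.512]
contact_force: [0.7, 7.0, -3.7]
gripper_width: 0.149
```

Run:
```python
from h import *
f=[]
for i in range(6): viewer.grab_frame("side"); f.append(status.state()["contact_force"])
f=np.array(f); print(f.round(1)); print(f.mean(0)); show()
```

```text
[[ 1.9  6.8 -4. ]
 [ 1.7  7.6 -3.6]
 [ 2.1  7.  -3.5]
 [ 1.7  7.2 -3.7]
 [ 1.6  6.6 -3. ]
 [ 2.4  6.8 -3.8]]
[ 1.89853628  6.99808889 -3.60423632]
t 16.5 pos [ 0.575  -0.1011  0.0394] F [ 2.43  6.85 -3.79] M [ 1.02 -0.35 -0.35] w 12.8 mm yaw y -2.78 xaxis [-4.0e-04  2.2e-03 -1.0e+00] q [-0.3   0.18  1.85  0.    1.11 -0.25]
```

Emit:
drive_tool(
  plan=[
    [0,0,0.0002,0],
    [0,0,0.0003,0],
    [0,0,0.0003,0],
    [0,0,0.0003,0],
    [0,0,0.0003,0],
    [0,0,0.0003,0],
    [0,0,0.0003,0],
    [0,0,0.0003,0],
    [0,0,0.0003,0],
    [0,0,0.0003,0],
    [0,0,0.0003,0],
    [0,0,0.0003,0],
  ],
)

```text
time: 17.7
tool_pos: [0.5749, -0.1012, 0.0394]
tool_rot: [0.487, 0.513, 0.488, -0.511]
contact_force: [1.3, 8.2, -3.5]
gripper_width: 0.151
```

Held at about 8 N for 1.2 s. I ease off to mid-hole, then lift out.

Emit:
drive_tool(
  plan=[
    [0,0,-0.001,0],
    [0,0,-0.003,0],
    [0,0,-0.006,0],
    [0,0,-0.008,0],
    [0,0,-0.008,0],
    [0,0,-0.008,0],
  ],
)

```text
time: 18.3
tool_pos: [0.5754, -0.0946, 0.0398]
tool_rot: [-0.488, -0.512, -0.488, 0.512]
contact_force: [0.4, 0.1, -1.9]
gripper_width: 0.157
```

Run:
```python
from h import *
show(); rodst()
```

```text
t 18.3 pos [ 0.5754 -0.0946  0.0398] F [ 0.35  0.12 -1.85] M [-0.09  0.03 -0.05] w 13.4 mm yaw y -2.75 xaxis [-2.e-04 -4.e-04 -1.e+00] q [-0.29  0.17  1.86 -0.    1.11 -0.24]
rod yaw 87.25 tip est [0.585  0.1051 0.0033]
```

Emit:
drive_tool(
  plan=[
    [-0.003,0,0,0],
    [-0.006,0,0,0],
    [-0.01,0,0,0],
    [-0.015,0,0,0],
    [-0.025,0,0,0],
    [-0.045,0,0,0],
    [-0.065,0,0,0],
    [-0.085,0,0,0],
    [-0.105,0,0,0],
    [-0.115,0,0,0],
    [-0.12,0,0,0],
    [-0.12,0,0,0],
  ],
)

```text
time: 19.5
tool_pos: [0.5757, -0.0945, 0.1604]
tool_rot: [0.488, 0.512, 0.487, -0.512]
contact_force: [0.3, -0.3, -2.2]
gripper_width: 0.153
```

Run:
```python
from h import *
show(); t=rodst(); s,R=st()
print(to_tool(np.array([.5097,-.3577,.1577])-s["tool_pos"]).round(4), (-2.75+92.37)/8)
im=viewer.grab_frame("top"); crop(im,230,180,130,90,6,"pics/c10.png")
print("bend",w2p("top",t+[0,0,.036]))
```

```text
t 19.5 pos [ 0.5757 -0.0945  0.1604] F [ 0.29 -0.26 -2.2 ] M [-0.04 -0.03 -0.01] w 13.1 mm yaw y -2.77 xaxis [ 9.e-04 -3.e-04 -1.e+00] q [-0.29  0.02  1.79  0.    1.32 -0.24]
rod yaw 87.23 tip est [0.5854 0.1052 0.1239]
[ 0.0027 -0.0532  0.266 ] 11.2025
bend [290.0337197  224.83470717]
```

View pics/c10.png

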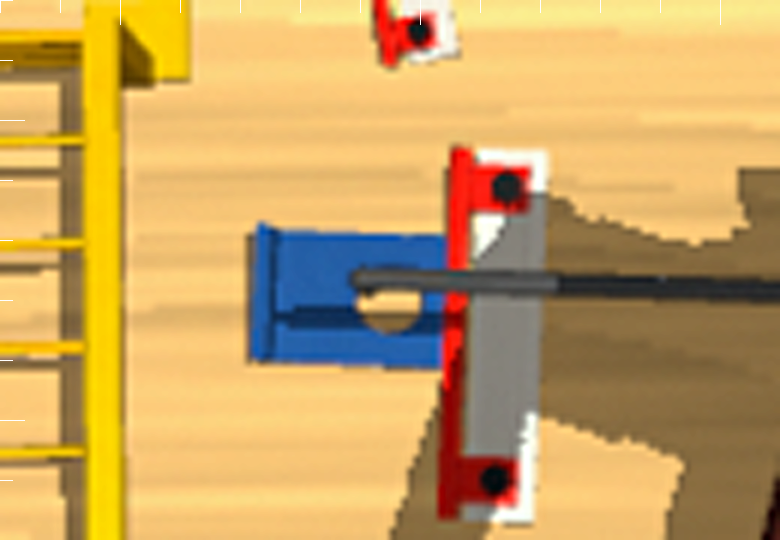

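The bracket stays flush and square, and the hook is out. The bend's offset from the computed point is the same as before, so the rod hasn't slipped in the grip. I swing back to the cradle.

Emit:
drive_tool(
  plan=[
    [0,-0.003,0.015,0.7],
    [0,-0.008,0.038,1.7],
    [0,-0.013,0.062,2.7],
    [0,-0.018,0.087,3.7],
    [0,-0.023,0.112,4.7],
    [0,-0.028,0.137,5.7],
    [0,-0.033,0.162,6.7],
    [0,-0.038,0.187,7.7],
    [0,-0.043,0.212,8.7],
    [0,-0.048,0.237,9.7],
    [0,-0.051,0.257,10.6],
    [0.003,-0.053,0.266,11.2],
  ],
)

```text
time: 20.75
tool_pos: [0.5088, -0.359, 0.1555]
tool_rot: [0.017, -0.706, 0.016, 0.707]
contact_force: [-0.3, 0.1, -1.6]
gripper_width: 0.148
```

Emit:
drive_tool(
  plan=[
    [0,0,0,0],
    [0,0,0,0],
    [0,0,0,0],
    [0,0,0,0],
  ],
)

```text
time: 21.15
tool_pos: [0.51, -0.3568, 0.1566]
tool_rot: [0.014, -0.707, 0.014, 0.707]
contact_force: [0.3, -0.4, -1.3]
gripper_width: 0.152
```

Run:
```python
from h import *
show(); s,R=st()
print(to_tool(np.array([.5105,-.3588,.0605])-s["tool_pos"]).round(4))
```

```text
t 21.15 pos [ 0.51   -0.3568  0.1566] F [ 0.32 -0.39 -1.27] M [0.03 0.03 0.06] w 13.0 mm yaw y -92.27 xaxis [-2.e-04  3.e-04 -1.e+00] q [-0.73  0.12  1.7   0.    1.32  0.88]
[ 0.0961  0.002  -0.0006]
```

Emit:
drive_tool(
  plan=[
    [0.02,0.002,0,0],
    [0.04,0.002,0,0],
    [0.06,0.002,0,0],
    [0.07,0.002,0,0],
    [0.077,0.002,0,0],
    [0.083,0.002,0,0],
    [0.086,0.002,0,0],
    [0.089,0.002,0,0],
    [0.091,0.002,0,0],
    [0.093,0.002,0,0],
    [0.093,0.002,0,0],
    [0.093,0.002,0,0],
  ],
)

```text
time: 22.35
tool_pos: [0.5097, -0.3597, 0.0639]
tool_rot: [-0.015, 0.707, -0.015, -0.707]
contact_force: [0.2, 0.4, -2.2]
gripper_width: 0.149
```

Run:
```python
from h import *
show()
```

```text
t 22.35 pos [ 0.5097 -0.3597  0.0639] F [ 0.21  0.4  -2.23] M [0.01 0.03 0.  ] w 12.7 mm yaw y -92.36 xaxis [ 2.e-04 -1.e-04 -1.e+00] q [-0.73  0.23  1.75  0.    1.17  0.88]
```

Emit:
drive_tool(
  plan=[
    [0.001,-0.0005,-0.0007,0],
    [0.002,-0.0005,-0.0007,0],
    [0.003,-0.0005,-0.0007,0],
    [0.0033,-0.0005,-0.0007,0],
    [0.0033,-0.0005,-0.0007,0],
  ],
)

```text
time: 22.85
tool_pos: [0.5104, -0.3592, 0.0606]
tool_rot: [-0.015, 0.707, -0.015, -0.707]
contact_force: [-1.0, -0.2, -0.5]
gripper_width: 0.153
```

Emit:
drive_tool(
  plan=[
    [0,0,0,0],
    [0,0,0,0],
    [0,0,0,0],
    [0,0,0,0],
    [0,0,0,0],
    [0,0,0,0],
  ],
  fingers=0.04,
)

```text
time: 23.45
tool_pos: [0.5104, -0.3592, 0.0605]
tool_rot: [-0.015, 0.707, -0.015, -0.707]
contact_force: [0.0, 0.4, -0.2]
gripper_width: 0.464
```

Emit:
drive_tool(
  plan=[
    [-0.005,0,0,0],
    [-0.015,0,0,0],
    [-0.03,0,0,0],
    [-0.05,0,0,0],
    [-0.08,0,0,0],
    [-0.12,0,0,0],
    [-0.14,0.03,0,0],
    [-0.14,0.07,0,0],
    [-0.14,0.11,0,0],
    [-0.14,0.15,0,0],
    [-0.14,0.15,0,0],
    [-0.14,0.15,0,0],
  ],
)

```text
time: 24.65
tool_pos: [0.504, -0.5098, 0.2016]
tool_rot: [-0.015, 0.707, -0.015, -0.707]
contact_force: [0.1, 0.5, 0.1]
gripper_width: 0.469
```

Run:
```python
from h import *
show()
a=viewer.grab_frame("top"); b=viewer.grab_frame("side")
crop(a,470,150,70,150,4,"pics/a.png"); crop(b,310,110,120,70,4,"pics/b.png"); crop(a,240,190,120,80,4,"pics/d.png")
m=np.zeros((610,760,3),np.uint8)[:600];m[:,:280]=cv2.imread("pics/a.png");m[:280,280:]=cv2.imread("pics/b.png");m[280:600,280:]=cv2.imread("pics/d.png");cv2.imwrite("pics/c11.png",m)
o=cv2.imread("pics/top0.png")
for n,(x,y,w,h) in dict(nut=(163,255,25,25),glue=(335,108,40,45),tape=(393,130,45,42)).items():
    print(n,"max diff",np.abs(a[y:y+h,x:x+w].astype(int)-o[y:y+h,x:x+w]).max())
```

```text
t 24.65 pos [ 0.504  -0.5098  0.2016] F [0.1  0.49 0.07] M [0.02 0.01 0.05] w 40.1 mm yaw y -92.44 xaxis [ 8.e-04 -5.e-04 -1.e+00] q [-0.89  0.29  1.42  0.    1.43  0.72]
nut max diff 8
glue max diff 8
tape max diff 8
```

The picture limit is reached, so I check numerically instead.

Run:
```python
from h import *
a=viewer.grab_frame("top"); b=viewer.grab_frame("side")
o=cv2.imread("pics/top0.png"); p=cv2.imread("pics/side0.png")
def cen(im,x,y,w,h,lo,hi):
    m=cv2.inRange(cv2.cvtColor(im[y:y+h,x:x+w],cv2.COLOR_BGR2HSV),lo,hi); pt=cv2.findNonZero(m)
    return (pt.reshape(-1,2).mean(0)+[x,y]).round(2),len(pt),pt
for n,i0,i1,r in(("top",o,a,(500,230,25,60)),("side",p,b,(370,130,48,22))):
    print(n,"handle",[cen(i,*r,(5,170,100),(16,255,255))[:2] for i in(i0,i1)])
for n,i0,i1,r in(("top",o,a,(503,165,14,70)),("side",p,b,(315,122,30,20))):
    d=np.abs(i0[r[1]:r[1]+r[3],r[0]:r[0]+r[2]].astype(int)-i1[r[1]:r[1]+r[3],r[0]:r[0]+r[2]]).max(2); print("shank diff px>40:",(d>40).sum())
c,k,pt=cen(a,250,195,60,60,(100,120,40),(130,255,255)); print("bracket",c,k,cv2.minAreaRect(pt))
for i in(100,): 
    bars=cen(a,295,200,15,70,(0,180,60),(4,255,255))[2].reshape(-1,2)
    l=[(y,bars[bars[:,1]==y,0].min()+295) for y in np.unique(bars[:,1]) if 8<y<62]
    l=np.array(l); f=np.polyfit(l[:,0],l[:,1],1); print("bar slope deg",np.degrees(np.arctan(f[0])))
q=pt.reshape(-1,2)+[250,195]
for nm,fn in(("front",max),("rear",min)):
    e=np.array([(y,fn(q[q[:,1]==y,0])) for y in np.unique(q[:,1])])[2:-2]; print(nm,"edge slope deg",np.degrees(np.arctan(np.polyfit(e[:,0],e[:,1],1)[0])), e[:,1].mean())
```

```text
top handle [(array([511.41, 260.72]), 448), (array([509.75, 265.55]), 269)]
side handle [(array([394.76, 140.  ]), 143), (array([399.04, 140.51]), 105)]
shank diff px>40: 63
shank diff px>40: 0
bracket [286.28 229.03] 559 ((37.53318786621094, 34.00221252441406), (30.997854232788086, 22.017789840698242), 3.814074993133545)
bar slope deg -2.566935716538175
front edge slope deg -4.128475337549871 302.6
rear edge slope deg -4.29986282019203 272.5
```

The handle count changed, probably from arm occlusion or shadow. I move the arm clear and recheck.

Emit:
drive_tool(
  plan=[
    [-0.01,0.005,0.03,0],
    [-0.02,0.01,0.06,0],
    [-0.03,0.02,0.09,0],
    [-0.04,0.03,0.12,0],
    [-0.04,0.04,0.15,0],
    [-0.04,0.05,0.18,0],
    [-0.04,0.05,0.21,0],
    [-0.04,0.05,0.24,0],
    [-0.04,0.05,0.27,0],
    [-0.04,0.05,0.29,0],
    [-0.04,0.05,0.29,0],
  ],
)

```text
time: 25.95
tool_pos: [0.2111, -0.5463, 0.2409]
tool_rot: [0.015, -0.707, 0.015, 0.707]
contact_force: [1.0, 0.2, 0.3]
gripper_width: 0.466
```

Run:
```python
from h import *
show()
a=viewer.grab_frame("top"); b=viewer.grab_frame("side")
o=cv2.imread("pics/top0.png"); p=cv2.imread("pics/side0.png")
def cen(im,x,y,w,h,lo,hi):
    m=cv2.inRange(cv2.cvtColor(im[y:y+h,x:x+w],cv2.COLOR_BGR2HSV),lo,hi); pt=cv2.findNonZero(m).reshape(-1,2)
    return (pt.mean(0)+[x,y]).round(2),len(pt),pt.min(0)+[x,y],pt.max(0)+[x,y]
for n,i0,i1,r in(("top",o,a,(500,230,25,60)),("side",p,b,(370,130,48,22))):
    print(n,"handle",[cen(i,*r,(5,170,60),(16,255,255)) for i in(i0,i1)])
for n,i0,i1,r in(("top",o,a,(485,160,40,140)),("side",p,b,(310,115,110,65))):
    d=np.abs(i0[r[1]:r[1]+r[3],r[0]:r[0]+r[2]].astype(int)-i1[r[1]:r[1]+r[3],r[0]:r[0]+r[2]]).max(2); ys,xs=np.where(d>40); print("diff px>40:",len(ys), (xs.min()+r[0],xs.max()+r[0],ys.min()+r[1],ys.max()+r[1]) if len(ys) else "")
def shank(im): return [(y,503+im[y,503:518].sum(1).argmin()) for y in (170,180,190,215,225,232)]
print(shank(o),shank(a))
```

```text
t 25.95 pos [ 0.2111 -0.5463  0.2409] F [1.04 0.18 0.28] M [ 0.07  0.02 -0.02] w 39.8 mm yaw y -92.46 xaxis [-3.e-04 -5.e-04 -1.e+00] q [-1.33 -0.04  1.71 -0.    1.46  0.28]
top handle [(array([508.89, 260.94]), 856, array([500, 230]), array([522, 289])), (array([509.14, 260.97]), 821, array([500, 230]), array([522, 289]))]
side handle [(array([393.51, 141.6 ]), 287, array([375, 135]), array([412, 151])), (array([393.7 , 141.18]), 287, array([375, 135]), array([413, 151]))]
diff px>40: 180 (np.int64(494), np.int64(516), np.int64(167), np.int64(285))
diff px>40: 0 
[(170, np.int64(506)), (180, np.int64(509)), (190, np.int64(509)), (215, np.int64(509)), (225, np.int64(509)), (232, np.int64(509))] [(170, np.int64(507)), (180, np.int64(510)), (190, np.int64(510)), (215, np.int64(510)), (225, np.int64(510)), (232, np.int64(510))]
```

```bash
python3 -c "
from plant import manip; print(manip.job_done())"
```

```text
the job is handed in; nothing more can be done
None
```

The job is handed in at about 26 s of the 72 s; the hand-in reports no verdict.

I took the rod from its cradle and reached the hook in behind the guard into the bracket's hole. I drew the bracket out to the middle-sized stop and held it on the red bar for more than a second. The wrist read a steady 7 N, then about 8 N. That is the pull on the rod, so the load on the bar itself is somewhat less. I then unhooked, laid the rod back in its cradle, and moved the arm clear.

What the last checks showed:
- **Bracket:** flush on the bar in the last picture I could view. Its side edges were within about 0.3° of square to the bar. A coarser colour-edge fit gave about 1.5–1.7°, still inside the 3.4° allowed.
- **Rod:** back within about 1 pixel (roughly 2 mm) in the top view, with no difference in the side view. When I first compared, the handle seemed to have changed, but the arm was in the way; with the arm moved clear it matched.
- **Nut, glue jar, tape measure:** unchanged in the top view.
- **Not seen by eye:** the final state. My last view was refused at the 12-picture limit, so the end checks on the rod and the three loose items are image comparisons.

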